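# Build up a refill cartridge in its assembly fixture

### The job

Assemble the wide refill cartridge, standing upright, in the fixture with the wide round nest: first the metal base, seated flat in the nest; then the brass core over the base's pin; then the wide clear tube over the core and down onto the base; and last the wide black cap, plugged fully into the top of the tube. Set each part down and let go of it before fetching the next, never letting one drop or fall over, and leave the narrow tube and the narrow cap, which belong to another model, where they are.

Things in the scene. Friction and masses are not known exactly. Their poses are not given: they have to be found in the camera images.
- wide_fixture: Aluminium plate 100 x 100 x 12 mm, fixed to the bench, with a steel ring on top (inner diameter 58 mm, outer 70 mm, 6 mm high: ring's top 18 mm above the bench) that makes the wide nest. Origin: centre of the plate's underside; z up. It is the one of the two plates with the wider ring.
- wide_fixture_nest (a point): Centre of the floor of the wide nest (the plate's top, 12 mm above the bench), z up.
- narrow_fixture: The other model's fixture: the same plate with a narrower steel ring (inner diameter 40 mm, outer 52 mm, 6 mm high). Not used. Fixed; origin at the centre of its underside.
- base: Bare metal base, loose, upright: flange 52 mm across, 8 mm thick, on it a boss 32 mm across up to height 22 mm (top edge chamfered 2 mm), on that a centre pin 8 mm across up to 40 mm (last 4 mm tapered). Origin: centre of its underside; z up. About 75 g. Grip it by the boss, heights 8 to 22 mm. The flange fits in the wide nest with 3 mm play all round.
- core: Brass tube, loose, upright on the bench: 22 mm outer, 13 mm inner diameter, 40 mm high; both ends alike. Origin: centre of its underside; z along its axis. About 80 g. It slips over the base's pin (2.5 mm play all round) and stands on the boss, its underside 22 mm above the base's underside.
- tube: Wide clear plastic tube, open at both ends, both ends alike, loose, upright on the bench: 47 mm outer, 37 mm inner diameter, 66 mm high. Origin: centre of its underside; z along its axis. About 55 g. It slips over core and boss (2.5 mm play all round the boss) and stands on the base's flange, its underside 8 mm above the base's underside.
- cap: Wide black cap, loose, upright: plug 32 mm across, 8 mm high (edge chamfered 2 mm), then a flange 50 mm across, heights 8 to 14 mm, then a round mouthpiece to grip, 24 mm across, up to 36 mm. Origin: centre of the plug's underside; z up. About 40 g. The plug enters the tube (2.5 mm play all round) until the flange rests on the rim; its underside is then 58 mm above the tube's underside.
- narrow_tube: Clear tube of the other model, loose, upright: 31 mm outer, 23 mm inner diameter, 50 mm high; origin at the centre of its underside. Leave it alone.
- narrow_cap: Black cap of the other model, loose, like the wide cap but smaller: flange 33 mm across, mouthpiece 16 mm across, 28 mm high in all; origin at the centre of its underside. Leave it alone.
Not all that is in view belongs to the job. Several things have the shape of the core; the one meant has the colours described above. Leave any turquoise look-alike of the wide_fixture alone.

How it is judged (in metres and radians):
On the way, in this order (a step that is already met when the one before it is completed fails the run):
1. the base is seated in the wide nest and let go (horizontal distance between base and wide_fixture_nest below 0.005 m and z of base in the frame of wide_fixture_nest between -0.003 and 0.003 m and angle between base's own z axis and vertical below 0.08 rad and contact force between the fingers and base below 0.1 N), for 0.2 s.
2. the core stands on the base, over its pin, and is let go (horizontal distance between core and base below 0.005 m and z of core in the frame of base between 0.019 and 0.025 m and angle between core's own z axis and vertical below 0.08 rad and contact force between the fingers and core below 0.1 N), for 0.2 s.
3. the wide tube stands on the base's flange, round the core, and is let go (horizontal distance between tube and base below 0.005 m and z of tube in the frame of base between 0.005 and 0.011 m and angle between tube's own z axis and vertical below 0.08 rad and contact force between the fingers and tube below 0.1 N), for 0.2 s.
4. the wide cap is plugged fully into the tube and let go (horizontal distance between cap and tube below 0.005 m and z of cap in the frame of tube between 0.055 and 0.061 m and angle between cap's own z axis and vertical below 0.08 rad and contact force between the fingers and cap below 0.1 N), for 0.2 s.
At the end, for the whole second after the job is handed in: Base flat in the wide nest, core over its pin on the boss, wide tube on its flange, wide cap plugged in with its flange on the tube's rim: each within 3 mm of its seated height and 5 mm of its centre, upright within 0.08 rad, at rest (below 0.02 m/s) (horizontal distance between base and wide_fixture_nest below 0.005 m and z of base in the frame of wide_fixture_nest between -0.003 and 0.003 m and angle between each of base, core, tube, cap's own z axis and vertical below 0.08 rad and horizontal distance between each of core, tube and base below 0.005 m and z of core in the frame of base between 0.019 and 0.025 m and z of tube in the frame of base between 0.005 and 0.011 m and horizontal distance between cap and tube below 0.005 m and z of cap in the frame of tube between 0.055 and 0.061 m and linear speed of each of base, core, tube, cap below 0.02 m/s); the robot touches nothing.
It fails at once if the narrow tube or the narrow cap moved by more than 20 mm (distance of any of narrow_tube, narrow_cap from where it was at the start of the episode above 0.02 m).
It fails at once if a cartridge part falls freely (faster than 0.6 m/s while the fingers do not touch it, a drop of about 2 cm) ((linear speed of base above 0.6 m/s and contact force between the fingers and base below 0.1 N) or (linear speed of core above 0.6 m/s and contact force between the fingers and core below 0.1 N) or (linear speed of tube above 0.6 m/s and contact force between the fingers and tube below 0.1 N) or (linear speed of cap above 0.6 m/s and contact force between the fingers and cap below 0.1 N)).
It fails at once if a cartridge part has fallen over (tilted by more than 1 rad) (angle between any of base, core, tube, cap's own z axis and vertical above 1 rad).
It also fails if it takes over 115 s, if anything falls off the work surface, if the arm or the gripper's body presses on something with over 40 N, if the wrist force passes 120 N, or if a joint passes its speed limit or range.

### The arm

A 7-joint arm with a two-finger parallel gripper is mounted at the origin on the work surface. World frame = base frame: x ahead of the robot, y to its left, z up, the work surface at z = 0. Lengths are in mm, angles in degrees, forces in N, time in s.
With the tool pointing down it reaches from about 425 to 875 mm from the base axis. Payload 8.4 kg.
Tool frame: the origin (TCP) lies midway between the tips of the shut fingers; the grasp point (between the pads) lies 19 mm behind it; z points along the fingers, y is the line along which they close (so a half turn about z gives the same grasp; the last joint's range is limited). The gripper opens to 87 mm and grips with 3 to 60 N. Pads are 19 mm wide; open, the fingers measure 117 mm over their backs; the gripper's body (75 mm by 190 mm) begins 51 mm behind the grasp point.
Start: joints at [65.592, 19.091, 2.286, 83.961, -0.768, 76.965, -3.352], TCP at [208.636, -615.577, 222.546] pointing down, gripper open.
Joint ranges: [-147.57, 147.57], [-21.85, 119.76], [-74.77, 79.35], [14.55, 137.4], [-85.83, 265.84], [4.83, 119.75], [-152.11, 152.11]. Speed limits (degrees/s): [127.2, 127.2, 159.86, 159.86, 180, 180, 180].

### API

Orientations are given as a 3x3 rotation matrix whose columns are the frame's x, y, z axes.
In Python, from station import manip gives the robot as it stands.
- The arm moves only by the shell command python3 -m jog 'ROWS'. ROWS is JSON, a list of rows, each a list of 7 numbers: the shift along the tool's x, y, z in units of 40 mm (1.0 is 40 mm), then the turn, a rotation vector about the tool's x, y, z in units of 6 degrees (1.0 is 6 degrees), then the opening, from 0 (shut) to 1 (fully open). In form: [[x, y, z, wx, wy, wz, jaw], ...]. A call has 1 to 12 rows; each row shifts and turns the commanded pose from where the row before left it, along the tool's axes as they then stand; what a row does not reach is not made up. A row lasts 1/12 s, in which the tool goes at most 41.7 mm and 7.16 degrees, less where a joint would pass 70% of its speed; a pose out of reach is approached as far as the arm can. A call is refused whole if a number of a shift passes 1 or a number of a turn 1, either way. A call with a gripper value outside its range is refused whole. The fingers move at their own pace and stop on an object; the grip force is fixed at half the most. Time passes only in rows, so rows that do not move let the fingers close. It gives the time, the measured TCP pose, the force, the opening and the grip force at its end, in the units of the state.
- manip.get_state(): the state, without advancing time (a new reading comes with each control period).
- manip.get_image(name): name is "scene" or "top"; returns (picture, depth): 384x512x3 uint8, blue, green, red; 384x512 float32, mm along the optical axis (not along the pixel's ray), 0 where there is no reading.
- manip.camera_model(name): a dict with "K" (3x3 intrinsics, pixels), "distortion" ([k1, k2, p1, p2, k3] as OpenCV has them; the pictures are not rectified), "rvec" (rotation vector, rad) and "tvec" (3), from world to camera coordinates, as OpenCV has them. Camera axes: x right, y down, z forward; pixel columns grow to the right and rows downward; lengths in mm; the calibration is good to about 2 mm. A picture is of the moment at which its call begins. camera_model takes no time and is no camera call.
- manip.job_done(): hands the job in; it is judged then, once.
The state is a dict: "clock": time; "joints": joint angles; "joint_vel": joint speeds; "effort": joint torques, N m; "position": TCP position; "eef_rot": TCP orientation; "contact_force": force on the tool from outside, world axes, zero at the start; "torque": the same for the moment, N m; "finger_gap": opening from 0.0 (shut) to 1.0 (fully open); "finger_force": force on a finger pad.
Only numpy, scipy, OpenCV 4.12 (cv2) and the standard library are available. Lean on these libraries where they do the work, as an engineer would, in place of code of your own. Each camera call takes 0.05 s, during which the arm holds its last target. There are 200 camera calls.

## Working session

There is one attempt and no reset: what is moved stays moved. The work goes in short steps, Python scripts to look and compute and a shell command to move; the robot and the scene stay as the last step left them, time stands still between calls to the robot, and variables do not carry over. Pictures are saved under pics/ and viewed, at most 14 in all, crops included, and the job is handed in when it is done.

```bash
mkdir -p pics; python3 - <<'E'
from station import manip
import cv2,numpy as np
for n in("scene","top"):
    im,d=manip.get_image(n);cv2.imwrite(f"pics/{n}0.png",im);np.save(f"pics/{n}0d.npy",d)
    print(n,manip.camera_model(n),(d>0).mean())
s=manip.get_state();print(s["clock"],s["position"],s["eef_rot"],s["finger_gap"])
E
```

```text
scene {'K': array([[416.24866735,   0.        , 248.73151767],
       [  0.        , 416.24866735, 190.16716378],
       [  0.        ,   0.        ,   1.        ]]), 'distortion': array([0.02076944, 0.        , 0.        , 0.        , 0.        ]), 'rvec': array([ 0.86553532,  2.58052853, -1.04782127]), 'tvec': array([ 406.84745338, -184.29681922, 1325.37222609])} 0.9959309895833334
top {'K': array([[466.29209726,   0.        , 255.27155954],
       [  0.        , 466.29209726, 189.77664216],
       [  0.        ,   0.        ,   1.        ]]), 'distortion': array([-0.13581715,  0.        ,  0.        ,  0.        ,  0.        ]), 'rvec': array([ 2.19573166, -2.15487638,  0.09544305]), 'tvec': array([   7.75868468,  508.46554534, 1069.91361764])} 0.9959716796875
0.1 [ 208.47842621 -615.22202557  221.74857252] [[ 9.47086538e-01  3.20977842e-01 -5.60001867e-04]
 [ 3.20978312e-01 -9.47085631e-01  1.31530647e-03]
 [-1.08185490e-04 -1.42545750e-03 -9.99998978e-01]] 1.0030997836437843
```

View pics/scene0.png

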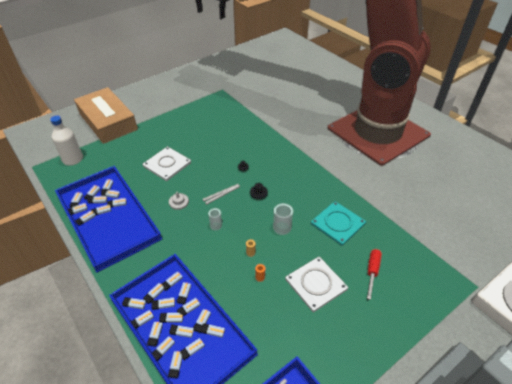

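View pics/top0.png

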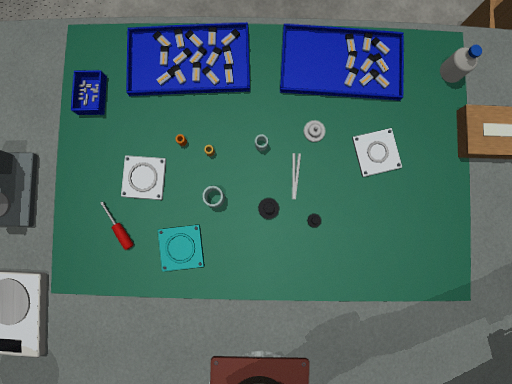

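Candidates for each thing I need:

| Thing | Top view, by pixel |
|---|---|
| Core | orange (181,139) or yellow brass (209,150) |
| Tube | wide (213,197) or narrow (261,143) |
| Cap | wide (268,208) or narrow (314,220) |
| Plate | white wide ring (143,177), white narrow ring (377,152) or turquoise (181,248) |
| Base | (314,130), the only one |

I choose the yellow core, the wide tube, the wide cap and the white plate at (143,177). In the scene view the yellow core is at (250,247) and the orange one at (260,271).

```bash
python3 - <<'E'
import cv2,numpy as np
t=cv2.imread("pics/top0.png");s=cv2.imread("pics/scene0.png")
a=cv2.resize(t[115:275,110:330],None,fx=3.6,fy=3.6,interpolation=cv2.INTER_CUBIC)[:,:790]
cv2.imwrite("pics/crop_t.png",a)
b=cv2.resize(s[140:310,140:360],None,fx=3.5,fy=3.5,interpolation=cv2.INTER_CUBIC)
cv2.imwrite("pics/crop_s.png",b)
E
```

```text
(no output)
```

View pics/crop_t.png

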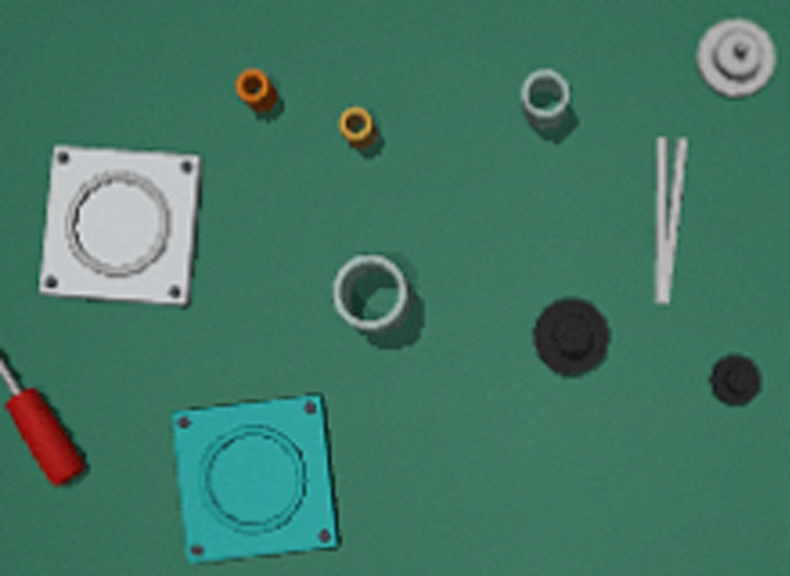

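View pics/crop_s.png

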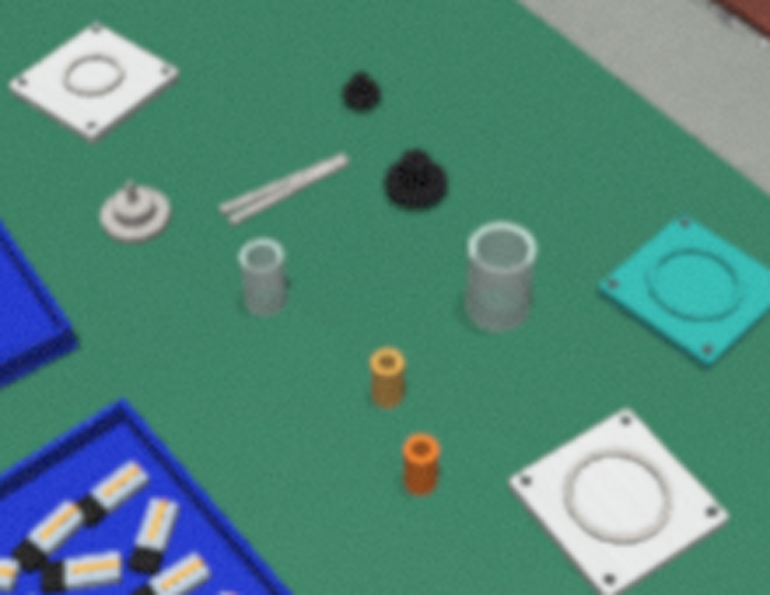

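The crops confirm the choices. The yellow brass core is the right-hand one in top (209,150), and the orange one is redder. The wide tube, wide cap and white wide-ring plate are all clear. Next I measure in both views.

```bash
cat > h.py <<'E'
import cv2,numpy as np
from station import manip
def cam(n):
    m=manip.camera_model(n);R=cv2.Rodrigues(m["rvec"])[0];return m["K"],m["distortion"],R,np.array(m["tvec"]).ravel()
def rays(n,uv):
    K,D,R,t=cam(n);p=cv2.undistortPoints(np.float64(uv).reshape(-1,1,2),K,D).reshape(-1,2)
    return -R.T@t,np.c_[p,np.ones(len(p))]@R      # origin, dirs (unit optical depth)
def onplane(n,uv,z):
    o,d=rays(n,uv);return o+d*((z-o[2])/d[:,2])[:,None]
def cloud(n,d):
    v,u=np.mgrid[:384,:512];o,r=rays(n,np.c_[u.ravel(),v.ravel()])
    return (o+r*d.reshape(-1,1)).reshape(384,512,3)
def pix(n,P):
    m=manip.camera_model(n);return cv2.projectPoints(np.float64(P).reshape(-1,1,3),m["rvec"],m["tvec"],m["K"],m["distortion"])[0].reshape(-1,2)
def tri(uvt,uvs):   # closest points of two rays, gap
    o1,d1=rays("top",uvt);o2,d2=rays("scene",uvs);d1=d1[0];d2=d2[0]
    s=np.linalg.lstsq(np.c_[d1,-d2],o2-o1,rcond=None)[0];a=o1+s[0]*d1;b=o2+s[1]*d2
    return (a+b)/2,np.linalg.norm(a-b)
E
python3 - <<'E'
from h import *
np.set_printoptions(precision=1,suppress=True)
C={n:cloud(n,np.load(f"pics/{n}0d.npy")) for n in("top","scene")}
rough={"nest":(143,177),"base":(314,130),"core":(209,150),"tube":(213,197),"cap":(268,208)}
for k,p in rough.items():
    P0=onplane("top",[p],15)[0]
    for n in C:
        P=C[n];m=np.hypot(P[...,0]-P0[0],P[...,1]-P0[1])<45
        Q=P[m];z=Q[:,2]
        zt=np.percentile(z,99.5) ;T=Q[z>zt-5]
        print(k,n,P0,len(Q),"zpct",np.percentile(z,[2,25,50,75,95,99.5,100]),"top",len(T),T.mean(0),(T[:,:2].max(0)+T[:,:2].min(0))/2,np.ptp(T[:,:2],axis=0))
E
```

```text
nest top [534.5 285.6  15. ] 1083 zpct [ 8.  11.3 12.9 15.  19.1 22.1 25.4] top 146 [533.9 286.   18.9] [533.  287.5] [74.2 73. ]
nest scene [534.5 285.6  15. ] 1095 zpct [ 9.8 11.8 13.1 14.8 19.2 21.  22.7] top 211 [536.1 288.5  18.3] [531.4 288.9] [75.7 73.9]
base top [ 655.4 -120.7   15. ] 1054 zpct [-2.5  0.7  2.6  7.5 22.6 36.6 42.8] top 7 [ 655.1 -120.7   39.8] [ 655.3 -120.5] [6. 5.]
base scene [ 655.4 -120.7   15. ] 639 zpct [-2.4  0.1  1.9  8.2 22.6 37.7 40.3] top 9 [ 655.2 -119.9   36.7] [ 655.1 -120.5] [5.9 5. ]
core top [602.  129.4  15. ] 1072 zpct [-2.9 -0.   1.5  3.1 31.2 42.7 44.6] top 40 [600.8 127.4  40.8] [601.4 128. ] [21.4 21. ]
core scene [602.  129.4  15. ] 882 zpct [-2.  -0.   1.1  2.7 36.1 41.8 43.6] top 43 [600.7 129.4  40. ] [600.4 128.6] [20.3 20.9]
tube top [489.9 116.7  15. ] 1111 zpct [-2.9  0.2  1.8  4.3 66.4 69.6 71.6] top 98 [490.3 113.   67. ] [489.7 114.3] [43.  45.5]
tube scene [489.9 116.7  15. ] 969 zpct [-1.9  0.8  9.6 46.9 65.6 68.1 69.7] top 97 [488.9 114.4  65.7] [489.7 115.5] [45.2 47.4]
cap top [466.4 -13.4  15. ] 1113 zpct [-2.4  0.6  2.6 13.5 35.8 39.2 41. ] top 76 [467.1 -13.9  37.1] [466.5 -14. ] [20.9 20.9]
cap scene [466.4 -13.4  15. ] 615 zpct [-2.5  0.3  1.8 13.6 35.1 38.1 38.9] top 51 [467.1 -12.3  35.8] [465.9 -12.7] [23.2 25.5]
```

Heights from both views match the text (18, 40, 40, 66 and 36 mm, each within about 1 mm). Next I refine the plan positions with colour masks and circle or rectangle fits on planes.

```bash
python3 - <<'E'
from h import *
np.set_printoptions(precision=1,suppress=True)
from scipy.optimize import least_squares
def circ(P,r=None):
    f=lambda q:np.hypot(P[:,0]-q[0],P[:,1]-q[1])-q[2]
    return least_squares(f,[*P[:,:2].mean(0),20],loss="soft_l1").x
R={"nest":(533,288),"base":(655.2,-120.6),"core":(600.9,128.3),"tube":(489.7,114.9),"cap":(466.6,-13.3)}
for n in("top","scene"):
    im=cv2.imread(f"pics/{n}0.png");hsv=cv2.cvtColor(im,cv2.COLOR_BGR2HSV)
    f=6;big=cv2.resize(im,None,fx=f,fy=f,interpolation=cv2.INTER_CUBIC)
    H=cv2.cvtColor(big,cv2.COLOR_BGR2HSV);h,s,v=cv2.split(H)
    M={"nest":(v>170)&(s<60),"base":(s<70)&(v>75),"core":(h>8)&(h<30)&(s>90)&(v>60),"tube":(v>150)&(s<70),"cap":(v<70)&(s<110)}
    Z={"nest":12,"base":8,"core":40,"tube":66,"cap":14}
    for k in M:
        c=pix(n,[[*R[k],Z[k]]])[0]*f+f/2-.5
        m=M[k].astype(np.uint8);m=cv2.morphologyEx(m,cv2.MORPH_OPEN,np.ones((3,3)))
        cs=[q for q in cv2.findContours(m,cv2.RETR_EXTERNAL,cv2.CHAIN_APPROX_NONE)[0] if cv2.contourArea(q)>800]
        q=min(cs,key=lambda q:np.hypot(*(q[:,0].mean(0)-c)))
        P=onplane(n,(q[:,0]-f/2+.5)/f,Z[k])
        if k=="nest":
            r=cv2.minAreaRect(P[:,:2].astype(np.float32));print(n,k,r)
        else: print(n,k,circ(P),"midrange",(P.max(0)+P.min(0))[:2]/2,np.ptp(P,axis=0)[:2])
E
```

```text
top nest ((535.15283203125, 287.411865234375), (98.3396224975586, 98.37542724609375), 86.75712585449219)
top base [ 655.6 -121.7   26.8] midrange [ 655.8 -121.6] [53.9 53.7]
top core [598.1 127.1  12.1] midrange [597.9 126.8] [25.9 24.1]
top tube [489.6 114.2  22.4] midrange [489.5 114. ] [44.5 45. ]
top cap [466.1 -14.1  24.6] midrange [465.8 -14. ] [50.1 49.5]
scene nest ((533.6714477539062, 287.4496154785156), (101.41686248779297, 101.94954681396484), 86.83013153076172)
scene base [ 654.6 -120.5   29.1] midrange [ 654.4 -122.4] [56.2 63.6]
scene core [606.1 137.8  17.6] midrange [606.4 138.6] [35.8 41.5]
scene tube [487.  113.6  22.2] midrange [487.4 113.9] [47.7 47.1]
scene cap [466.9 -11.4  25.4] midrange [467.3 -12.7] [50.6 56.1]
```

```bash
cat > d.py <<'E'
# remaining shift/turn to a world target (tool x=+x, y=-y, z=-z), in row units
import sys,numpy as np
from station import manip
from scipy.spatial.transform import Rotation as Rn
s=manip.get_state();R=np.array(s["eef_rot"]);p=np.array(s["position"])
T=np.array([float(a) for a in sys.argv[1:4]])
print("t%.2f"%s["clock"],"pos",p.round(1),"units",(R.T@(T-p)/40).round(3),"turn",(np.degrees(Rn.from_matrix(R.T@np.diag([1.,-1,-1])).as_rotvec())/6).round(3),"gap mm %.1f"%(s["finger_gap"]*87),"F",np.round(s["contact_force"],1),"f %.1f"%s["finger_force"])
E
python3 d.py 655.4 -121.2 120
python3 -m jog '[[0,0,0,0,0,0.78,1],[0,0,0,0,0,0.78,1],[0,0,0,0,0,0.78,1],[0,0,0,0,0,0.78,1],[0.56,-0.62,0.125,0,0,0,1],[0.56,-0.62,0.125,0,0,0,1],[0.56,-0.62,0.125,0,0,0,1],[0.56,-0.62,0.125,0,0,0,1],[0.56,-0.62,0.125,0,0,0,1],[0.56,-0.62,0.125,0,0,0,1],[0.56,-0.62,0.125,0,0,0,1],[0.56,-0.62,0.125,0,0,0,1]]'
python3 d.py 655.4 -121.2 120
```

```text
t0.10 pos [ 208.5 -615.2  221.7] units [14.546 -8.107  2.554] turn [-1.30e-02  3.00e-03  3.12e+00] gap mm 87.3 F [-0.5 -0.3  0.6] f 0.0
clock: 1.1
position: [388.5, -415.6, 182.1]
eef_rot: [[1.0, -0.0, -0.0], [-0.0, -1.0, 0.0], [-0.0, -0.0, -1.0]]
contact_force: [0.5, -0.0, 0.3]
finger_gap: 1.005
finger_force: 0.0
t1.10 pos [ 388.5 -415.6  182.1] units [ 6.673 -7.361  1.552] turn [-0.003  0.003 -0.   ] gap mm 87.4 F [ 0.5 -0.   0.3] f 0.0
```

```bash

python3 -m jog '[[0.56,-0.62,0.125,0,0,0,1],[0.56,-0.62,0.125,0,0,0,1],[0.56,-0.62,0.125,0,0,0,1],[0.56,-0.62,0.125,0,0,0,1],[0.56,-0.62,0.125,0,0,0,1],[0.56,-0.62,0.125,0,0,0,1],[0.56,-0.62,0.125,0,0,0,1],[0.56,-0.62,0.125,0,0,0,1],[0.56,-0.62,0.125,0,0,0,1],[0.56,-0.62,0.125,0,0,0,1],[0.56,-0.62,0.125,0,0,0,1],[0.51,-0.54,0.18,0,0,0,1]]' >/dev/null
python3 -m jog '[[0,0,0,0,0,0,1],[0,0,0,0,0,0,1],[0,0,0,0,0,0,1]]' >/dev/null
python3 d.py 655.4 -121.2 11
```

```text
t2.35 pos [ 654.1 -123.3  119.8] units [ 0.035 -0.054  2.72 ] turn [ 0.003  0.011 -0.001] gap mm 86.8 F [-0.7 -1.1 -1.1] f 0.0
```

```bash

python3 -m jog '[[0.035,-0.054,0.4,0,0,0,1],[0,0,0.5,0,0,0,1],[0,0,0.5,0,0,0,1],[0,0,0.5,0,0,0,1],[0,0,0.4,0,0,0,1],[0,0,0.2,0,0,0,1],[0,0,0.15,0,0,0,1],[0,0,0.07,0,0,0,1],[0,0,0,0,0,0,1],[0,0,0,0,0,0,1],[0,0,0,0,0,0,1]]' >/dev/null
python3 d.py 655.4 -121.2 11
python3 - <<'E'
from h import *
im,d=manip.get_image("top");im2,d2=manip.get_image("scene")
a=cv2.resize(im[80:190,250:380],None,fx=3,fy=3,interpolation=cv2.INTER_CUBIC);b=cv2.resize(im2[140:250,120:250],None,fx=3,fy=3,interpolation=cv2.INTER_CUBIC)
cv2.imwrite("pics/g1.png",np.hstack([a,b]))
E
```

```text
t3.27 pos [ 656.7 -120.8   12.7] units [-0.032  0.011  0.042] turn [ 0.002 -0.015 -0.001] gap mm 87.0 F [-0.1 -0.5 -0.2] f 0.0
```

View pics/g1.png

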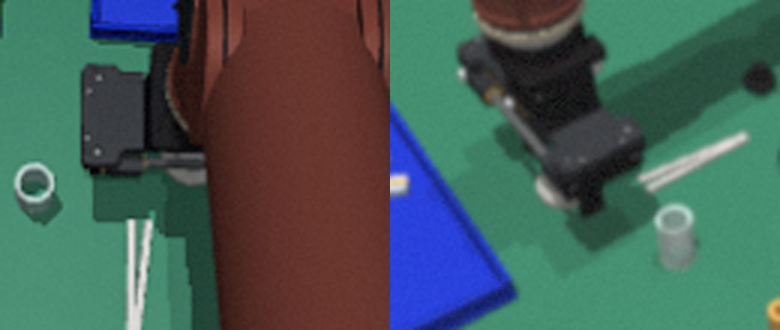

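The view shows the fingers straddling the base at scene crop (565,190), clear of the chopsticks and the narrow tube. Closing now.

```bash

python3 -m jog '[[-0.03,0.01,0.045,0,0,0,1],[0,0,0,0,0,0,1],[0,0,0,0,0,0,0],[0,0,0,0,0,0,0],[0,0,0,0,0,0,0],[0,0,0,0,0,0,0],[0,0,0,0,0,0,0],[0,0,0,0,0,0,0],[0,0,0,0,0,0,0],[0,0,0,0,0,0,0]]' >/dev/null
python3 d.py 655.4 -121.2 11
python3 -m jog '[[0,0,0,0,0,0,0],[0,0,0,0,0,0,0],[0,0,0,0,0,0,0],[0,0,0,0,0,0,0]]' >/dev/null
python3 d.py 655.4 -121.2 11
```

```text
t4.20 pos [ 654.8 -121.     9.8] units [ 0.014  0.006 -0.03 ] turn [-0.001 -0.     0.001] gap mm 41.6 F [ 0.2  0.6 -0.8] f 0.0
t4.53 pos [ 654.8 -121.     9.7] units [ 0.015  0.004 -0.031] turn [-0.  0. -0.] gap mm 30.7 F [ 0.5 -0.4 -0.8] f 30.0
```

```bash

python3 -m jog '[[0,0,-0.1,0,0,0,0],[0,0,-0.3,0,0,0,0],[0,0,-0.5,0,0,0,0],[0,0,-0.6,0,0,0,0],[0,0,-0.6,0,0,0,0],[0,0,-0.3,0,0,0,0],[0,0,-0.1,0,0,0,0],[-0.05,-0.2,0,0,0,0,0],[-0.15,-0.5,0,0,0,0,0],[-0.25,-0.8,0,0,0,0,0],[-0.25,-0.85,0,0,0,0,0],[-0.25,-0.85,0,0,0,0,0]]' >/dev/null
python3 -m jog '[[-0.25,-0.85,0,0,0,0,0],[-0.25,-0.85,0,0,0,0,0],[-0.25,-0.85,0,0,0,0,0],[-0.25,-0.85,0,0,0,0,0],[-0.25,-0.85,0,0,0,0,0],[-0.25,-0.85,0,0,0,0,0],[-0.25,-0.85,0,0,0,0,0],[-0.15,-0.6,0,0,0,0,0],[-0.1,-0.3,0,0,0,0,0],[0,0,0,0,0,0,0],[0,0,0,0,0,0,0],[0,0,0,0,0,0,0]]' >/dev/null
python3 d.py 534.2 287.4 50
```

```text
t6.53 pos [537.2 278.9 108.9] units [-0.074 -0.216  1.473] turn [ 0.015  0.008 -0.018] gap mm 30.9 F [ 0.6 -0.6 -1.6] f 30.0
```

```bash

python3 -m jog '[[-0.04,-0.1,0.2,0.015,0.008,-0.018,0],[-0.034,-0.116,0.4,0,0,0,0],[0,0,0.4,0,0,0,0],[0,0,0.3,0,0,0,0],[0,0,0.15,0,0,0,0],[0,0,0,0,0,0,0],[0,0,0,0,0,0,0],[0,0,0,0,0,0,0],[0,0,0,0,0,0,0]]' >/dev/null
python3 d.py 534.2 287.4 22
python3 - <<'E'
from h import *
im2,d2=manip.get_image("scene");im,d=manip.get_image("top")
cv2.imwrite("pics/n1.png",np.hstack([cv2.resize(im2[220:330,260:380],None,fx=3.2,fy=3.2,interpolation=cv2.INTER_CUBIC),cv2.resize(im[120:230,90:210],None,fx=3.2,fy=3.2,interpolation=cv2.INTER_CUBIC)]))
E
```

```text
t7.28 pos [534.5 290.   52.7] units [-0.009  0.066  0.768] turn [-0.022 -0.021  0.016] gap mm 30.5 F [ 0.6  0.4 -0.3] f 30.0
```

View pics/n1.png

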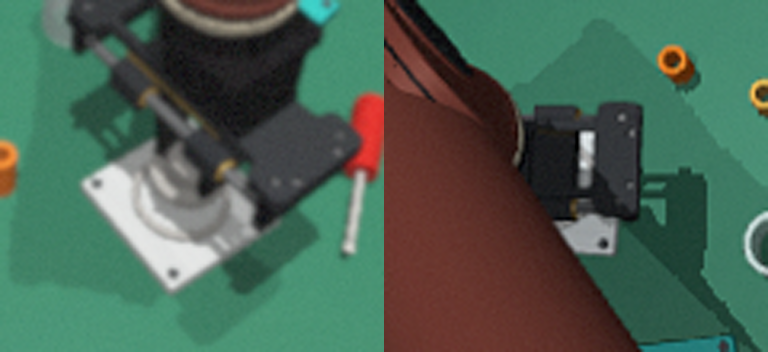

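The base is held over the ring at scene crop (180,190), roughly centred. I'll settle, correct and lower.

```bash

python3 -m jog '[[0,0.03,0,0,0,0,0],[0,0,0,0,0,0,0],[0,0,0,0,0,0,0]]' >/dev/null;python3 d.py 534.2 287.4 22
python3 -m jog '[[0,0,0,0,0,0,0],[0,0,0,0,0,0,0],[0,0,0,0,0,0,0]]' >/dev/null;python3 d.py 534.2 287.4 22
```

```text
t7.63 pos [534.  288.4  52. ] units [0.004 0.027 0.749] turn [-0.016 -0.011  0.017] gap mm 30.9 F [ 0.3 -0.4 -0.9] f 30.0
t7.88 pos [533.8 288.5  51.7] units [0.009 0.03  0.744] turn [-0.015 -0.007  0.019] gap mm 30.5 F [-0.3  0.6  0.1] f 30.0
```

```bash

python3 -m jog '[[0.009,0.03,0.2,0,0,0,0],[0,0,0.2,0,0,0,0],[0,0,0.15,0,0,0,0],[0,0,0.1,0,0,0,0],[0,0,0.05,0,0,0,0],[0,0,0,0,0,0,0],[0,0,0,0,0,0,0],[0,0,0,0,0,0,0],[0,0,0,0,0,0,0]]' >/dev/null;python3 d.py 534.2 287.4 21.7
```

```text
t8.63 pos [534.5 287.5  24.2] units [-0.007  0.003  0.061] turn [-0.018 -0.013  0.018] gap mm 30.4 F [-0.2 -0.6 -0.4] f 30.0
```

```bash

python3 -m jog '[[0,0,0.03,0,0,0,0],[0,0,0.02,0,0,0,0],[0,0,0.02,0,0,0,0],[0,0,0,0,0,0,0],[0,0,0,0,0,0,0],[0,0,0,0,0,0,0]]' >/dev/null;python3 d.py 534.2 287.4 21.7
```

```text
t9.13 pos [534.4 287.4  21.7] units [-0.005  0.    -0.001] turn [-0.015 -0.012  0.018] gap mm 31.0 F [-3.4 -1.1  5.9] f 30.0
```

Contact comes at the expected seated height. Releasing and lifting.

```bash

python3 -m jog '[[0,0,0,0,0,0,0.5],[0,0,0,0,0,0,0.6],[0,0,0,0,0,0,0.6],[0,0,0,0,0,0,0.6],[0,0,0,0,0,0,0.6],[0,0,-0.2,0,0,0,0.6],[0,0,-0.5,0,0,0,0.6],[0,0,-0.8,0,0,0,0.6],[0,0,-0.8,0,0,0,0.6],[0,0,-0.5,0,0,0,0.6],[0.15,0.4,-0.2,0,0,0,0.6],[0.25,0.7,0,0,0,0,0.6]]' >/dev/null
python3 -m jog '[[0.3,0.8,0,0,0,0,0.6],[0.3,0.8,0,0,0,0,0.6],[0.3,0.6,0,0,0,0,0.6],[0.2,0.4,0,0,0,0,0.6],[0.1,0.2,0,0,0,0,0.6],[0,0,0,0,0,0,0.6],[0,0,0,0,0,0,0.6]]' >/dev/null
python3 d.py 600.8 127.9 80
python3 - <<'E'
from h import *
im2,d2=manip.get_image("scene");im,d=manip.get_image("top")
np.savez("pics/b.npz",im=im,im2=im2,d=d,d2=d2)
cv2.imwrite("pics/n2.png",np.hstack([cv2.resize(im2[220:330,260:380],None,fx=3.2,fy=3.2,interpolation=cv2.INTER_CUBIC),cv2.resize(im[120:230,90:210],None,fx=3.2,fy=3.2,interpolation=cv2.INTER_CUBIC)]))
np.set_printoptions(precision=1,suppress=True)
for n,dd in(("top",d),("scene",d2)):
    P=cloud(n,dd);m=np.hypot(P[...,0]-534.6,P[...,1]-287.4)<20
    for lo,hi in((30,38),(44,60)):
        T=P[m&(P[...,2]>lo)&(P[...,2]<hi)]
        if len(T):print(n,lo,len(T),T.mean(0),(T.max(0)+T.min(0))/2,np.ptp(T,axis=0))
E
```

```text
t10.72 pos [598.1 132.3 141. ] units [0.066 0.113 1.524] turn [-0.022 -0.006  0.021] gap mm 51.8 F [-0.6  0.3 -0.4] f 0.0
top 30 128 [536.3 285.1  34.2] [536.  285.6  34. ] [31.  31.2  7.8]
top 44 11 [536.  285.7  49.3] [536.3 285.7  49.2] [6.9 6.2 9. ]
scene 30 129 [537.4 289.3  34. ] [535.6 287.3  33.7] [32.1 30.7  7.1]
scene 44 13 [536.7 288.6  49.3] [535.3 288.6  48.8] [8.4 6.7 8.4]
```

View pics/n2.png

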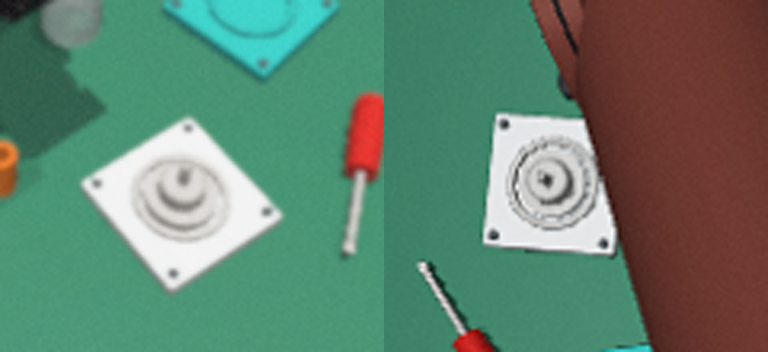

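The base sits flat in the nest: boss top at 34 mm and pin top at 52 mm, as expected, at scene crop (180,190) and top crop (552,180). Now the brass core.

```bash

python3 -m jog '[[0.066,0.113,0.3,0,0,0,0.6],[0,0,0.6,0,0,0,0.6],[0,0,0.5,0,0,0,0.6],[0,0,0.1,0,0,0,0.6],[0,0,0,0,0,0,0.6],[0,0,0,0,0,0,0.6],[0,0,0,0,0,0,0.6],[0,0,0,0,0,0,0.6],[0,0,0,0,0,0,0.6]]' >/dev/null;python3 d.py 600.8 127.9 15
```

```text
t11.57 pos [601.8 127.1  81.9] units [-0.029 -0.017  1.671] turn [-0.018 -0.024  0.019] gap mm 52.3 F [-0.1 -0.7  1. ] f 0.0
```

```bash

python3 -m jog '[[-0.02,-0.02,0.3,0,0,0,0.6],[0,0,0.5,0,0,0,0.6],[0,0,0.5,0,0,0,0.6],[0,0,0.25,0,0,0,0.6],[0,0,0.1,0,0,0,0.6],[0,0,0,0,0,0,0.6],[0,0,0,0,0,0,0.6],[0,0,0,0,0,0,0.6],[0,0,0,0,0,0,0.6]]' >/dev/null;python3 d.py 600.8 127.9 15
```

```text
t12.32 pos [601.2 128.   15.9] units [-0.009  0.002  0.022] turn [-0.019 -0.024  0.018] gap mm 52.1 F [ 1.1  0.8 -0.5] f 0.0
```

```bash

python3 -m jog '[[0,0,0,0,0,0,0],[0,0,0,0,0,0,0],[0,0,0,0,0,0,0],[0,0,0,0,0,0,0],[0,0,0,0,0,0,0],[0,0,0,0,0,0,0],[0,0,0,0,0,0,0],[0,0,0,0,0,0,0],[0,0,0,0,0,0,0]]' >/dev/null;python3 d.py 600.8 127.9 15
```

```text
t13.07 pos [600.4 127.8  14.8] units [ 0.01  -0.002 -0.006] turn [-0.016 -0.007  0.019] gap mm 21.1 F [-1.1  0.4 -0.3] f 30.0
```

```bash

python3 -m jog '[[0,0,-0.1,0,0,0,0],[0,0,-0.4,0,0,0,0],[0,0,-0.7,0,0,0,0],[0,0,-0.7,0,0,0,0],[0,0,-0.5,0,0,0,0],[0,0,-0.1,0,0,0,0],[-0.13,-0.3,0,0,0,0,0],[-0.25,-0.6,0,0,0,0,0],[-0.3,-0.75,0,0,0,0,0],[-0.3,-0.75,0,0,0,0,0],[-0.3,-0.75,0,0,0,0,0],[-0.2,-0.5,0,0,0,0,0]]' >/dev/null
python3 -m jog '[[-0.13,-0.28,0,0,0,0,0],[0,-0.04,0,0,0,0,0],[0,0,0,0,0,0,0],[0,0,0,0,0,0,0],[0,0,0,0,0,0,0],[0,0,0,0,0,0,0],[0,0,0,0,0,0,0],[0,0,0,0,0,0,0]]' >/dev/null
python3 d.py 535.3 286.9 72
```

```text
t14.73 pos [536.  285.6 115. ] units [-0.02  -0.031  1.075] turn [-0.014 -0.009  0.007] gap mm 20.7 F [0.4 0.8 0.1] f 30.0
```

```bash

python3 -m jog '[[-0.015,-0.03,0.2,0,0,0,0],[0,0,0.35,0,0,0,0],[0,0,0.3,0,0,0,0],[0,0,0.15,0,0,0,0],[0,0,0.05,0,0,0,0],[0,0,0,0,0,0,0],[0,0,0,0,0,0,0],[0,0,0,0,0,0,0],[0,0,0,0,0,0,0],[0,0,0,0,0,0,0]]' >/dev/null
python3 d.py 535.3 286.9 72
python3 - <<'E'
from h import *
im2,d2=manip.get_image("scene")
cv2.imwrite("pics/c1.png",cv2.resize(im2[235:305,275:360],None,fx=7,fy=7,interpolation=cv2.INTER_CUBIC))
E
```

```text
t15.57 pos [535.3 287.7  73.5] units [-0.001  0.021  0.038] turn [-0.019 -0.015  0.018] gap mm 21.1 F [ 0.7  0.7 -1.2] f 30.0
```

View pics/c1.png

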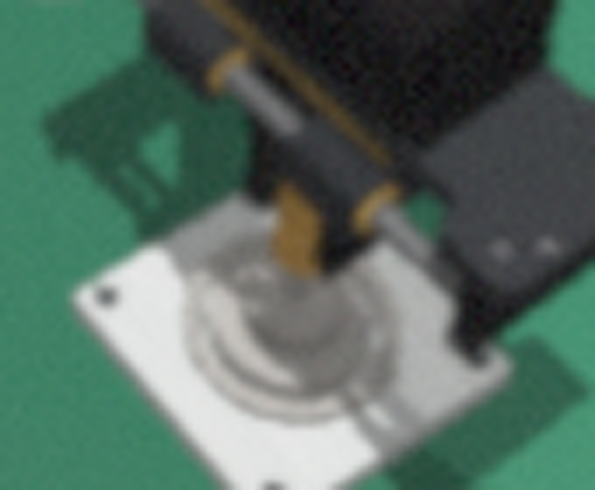

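The core (crop (300,230)) hangs right over the pin. Lowering in stages while watching the force.

```bash

python3 -m jog '[[0,0.02,0.1,0,0,0,0],[0,0,0.1,0,0,0,0],[0,0,0.05,0,0,0,0],[0,0,0,0,0,0,0],[0,0,0,0,0,0,0],[0,0,0,0,0,0,0]]' >/dev/null
python3 d.py 535.3 286.9 49
python3 -m jog '[[0,0,0.05,0,0,0,0],[0,0,0.05,0,0,0,0],[0,0,0,0,0,0,0],[0,0,0,0,0,0,0]]' >/dev/null
python3 d.py 535.3 286.9 49
```

```text
t16.12 pos [535.1 286.8  63. ] units [ 0.005 -0.001  0.35 ] turn [-0.016 -0.008  0.019] gap mm 21.2 F [ 1.  -0.2 -0.5] f 30.0
t16.45 pos [535.  286.7  58.8] units [ 0.008 -0.004  0.245] turn [-0.014 -0.005  0.019] gap mm 21.2 F [ 0.   0.6 -0.7] f 30.0
```

```bash

python3 -m jog '[[0,0,0.1,0,0,0,0],[0,0,0.08,0,0,0,0],[0,0,0.04,0,0,0,0],[0,0,0.02,0,0,0,0],[0,0,0.01,0,0,0,0],[0,0,0,0,0,0,0],[0,0,0,0,0,0,0],[0,0,0,0,0,0,0]]' >/dev/null
python3 d.py 535.3 286.9 49
```

```text
t17.12 pos [535.2 286.8  49.1] units [ 0.003 -0.002  0.001] turn [-0.016 -0.009  0.018] gap mm 21.2 F [ 0.2 -0.4 -1. ] f 30.0
```

```bash

python3 -m jog '[[0,0,0.015,0,0,0,0],[0,0,0.01,0,0,0,0],[0,0,0,0,0,0,0],[0,0,0,0,0,0,0],[0,0,0,0,0,0,0]]' >/dev/null
python3 d.py 535.3 286.9 49
```

```text
t17.53 pos [535.3 286.9  48.7] units [-0.     0.001 -0.007] turn [-0.017 -0.014  0.017] gap mm 21.0 F [-1.8 -1.7  5.3] f 30.0
```

Core seated (Fz 5 N at 48.7 mm). Release, lift, go to the tube.

```bash

python3 -m jog '[[0,0,0,0,0,0,0.5],[0,0,0,0,0,0,0.6],[0,0,0,0,0,0,0.6],[0,0,0,0,0,0,0.6],[0,0,0,0,0,0,0.6],[0,0,-0.2,0,0,0,0.6],[0,0,-0.5,0,0,0,0.6],[0,0,-0.8,0,0,0,0.8],[0,0,-0.5,0,0,0,1],[0,0,-0.2,0,0,0,1],[-0.15,0.5,0,0,0,0,1],[-0.2,0.8,0,0,0,0,1]]' >/dev/null
python3 -m jog '[[-0.2,0.8,0,0,0,0,1],[-0.2,0.8,0,0,0,0,1],[-0.2,0.8,0,0,0,0,1],[-0.15,0.45,0,0,0,0,1],[-0.05,0.15,0,0,0,0,1],[0,0,0,0,0,0,1],[0,0,0,0,0,0,1],[0,0,0,0,0,0,1],[0,0,0,0,0,0,1]]' >/dev/null
python3 d.py 489.5 114.4 25
python3 - <<'E'
from h import *
im2,d2=manip.get_image("scene");im,d=manip.get_image("top")
cv2.imwrite("pics/c2.png",np.hstack([cv2.resize(im2[220:330,260:380],None,fx=3.2,fy=3.2,interpolation=cv2.INTER_CUBIC),cv2.resize(im[120:230,90:210],None,fx=3.2,fy=3.2,interpolation=cv2.INTER_CUBIC)]))
np.set_printoptions(precision=1,suppress=True)
for n,dd in(("top",d),("scene",d2)):
    P=cloud(n,dd);m=np.hypot(P[...,0]-535,P[...,1]-287.)<25
    for lo,hi in((69,80),(30,38),(15,25)):
        T=P[m&(P[...,2]>lo)&(P[...,2]<hi)]
        if len(T):print(n,lo,len(T),T.mean(0),(T.max(0)+T.min(0))/2,np.ptp(T,axis=0))
    m=np.hypot(P[...,0]-489.5,P[...,1]-114)<30;T=P[m&(P[...,2]>60)&(P[...,2]<72)]
    if len(T):print("tube",n,len(T),(T.max(0)+T.min(0))/2,np.ptp(T,axis=0))
E
```

```text
t19.28 pos [489.5 116.2 135.6] units [-1.000e-03  5.100e-02  2.765e+00] turn [-0.021 -0.007  0.039] gap mm 86.5 F [ 0.7 -0.2 -0.3] f 0.0
top 69 18 [534.2 293.7  73.3] [534.5 293.4  73.2] [13.8  8.1  7.2]
top 30 1 [527.3 297.3  34.3] [527.3 297.3  34.3] [0. 0. 0.]
top 15 29 [524.2 304.9  20. ] [525.2 304.5  19.1] [21.2 13.2  7.9]
scene 69 61 [536.2 287.6  73.2] [536.2 287.5  73.5] [22.3 20.7  9. ]
scene 30 78 [540.4 291.5  33.8] [536.1 288.3  33.8] [29.9 30.2  7. ]
scene 15 178 [540.4 291.2  20.7] [535.  286.6  20.2] [49.8 48.4  9.1]
tube scene 132 [489.2 115.3  64.8] [48.3 47.2  9.6]
```

View pics/c2.png

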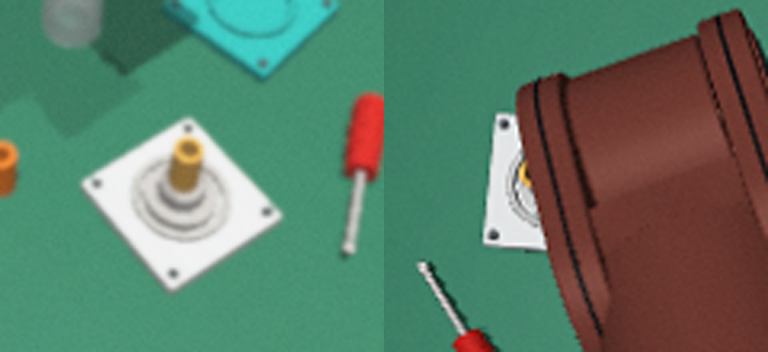

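The core stands upright on the boss (scene crop (185,165), its top measured at about 74 mm). Now the tube.

```bash

python3 -m jog '[[0,0.05,0.3,0,0,0.02,1],[0,0,0.5,0,0,0,1],[0,0,0.5,0,0,0,1],[0,0,0.5,0,0,0,1],[0,0,0.5,0,0,0,1],[0,0,0.3,0,0,0,1],[0,0,0.14,0,0,0,1],[0,0,0,0,0,0,1],[0,0,0,0,0,0,1],[0,0,0,0,0,0,1],[0,0,0,0,0,0,1]]' >/dev/null;python3 d.py 489.5 114.4 25
python3 -m jog '[[0,0,0,0,0,0,0],[0,0,0,0,0,0,0],[0,0,0,0,0,0,0],[0,0,0,0,0,0,0],[0,0,0,0,0,0,0],[0,0,0,0,0,0,0],[0,0,0,0,0,0,0],[0,0,0,0,0,0,0],[0,0,0,0,0,0,0],[0,0,0,0,0,0,0]]' >/dev/null;python3 d.py 489.5 114.4 25
```

```text
t20.30 pos [490.2 113.   27.1] units [-0.018 -0.036  0.052] turn [-0.018 -0.025 -0.002] gap mm 86.9 F [-0.7  0.2 -0.9] f 0.0
t21.13 pos [489.4 112.8  26.1] units [ 0.002 -0.041  0.026] turn [-0.015 -0.007 -0.001] gap mm 46.9 F [ 0.1  0.1 -0.1] f 30.0
```

```bash

python3 -m jog '[[0,0,-0.1,0,0,0,0],[0,0,-0.4,0,0,0,0],[0,0,-0.7,0,0,0,0],[0,0,-0.7,0,0,0,0],[0,0,-0.5,0,0,0,0],[0,0,-0.2,0,0,0,0],[0.1,-0.3,0,0,0,0,0],[0.15,-0.6,0,0,0,0,0],[0.2,-0.75,0,0,0,0,0],[0.2,-0.75,0,0,0,0,0],[0.2,-0.75,0,0,0,0,0],[0.15,-0.6,0,0,0,0,0]]' >/dev/null
python3 -m jog '[[0.1,-0.4,0,0,0,0,0],[0.05,-0.2,0,0,0,0,0],[0,0,0,0,0,0,0],[0,0,0,0,0,0,0],[0,0,0,0,0,0,0],[0,0,0,0,0,0,0],[0,0,0,0,0,0,0],[0,0,0,0,0,0,0]]' >/dev/null
python3 d.py 535.6 287.0 112
```

```text
t22.80 pos [535.5 285.7 130.6] units [ 0.001 -0.032  0.464] turn [-0.012 -0.011 -0.011] gap mm 46.6 F [-0.2  0.2 -0.9] f 30.0
```

```bash

python3 -m jog '[[0,-0.032,0.2,0,0,0,0],[0,0,0.2,0,0,0,0],[0,0,0.08,0,0,0,0],[0,0,0,0,0,0,0],[0,0,0,0,0,0,0],[0,0,0,0,0,0,0],[0,0,0,0,0,0,0],[0,0,0,0,0,0,0]]' >/dev/null
python3 d.py 535.6 287.0 75
python3 - <<'E'
from h import *
im2,d2=manip.get_image("scene")
cv2.imwrite("pics/t1.png",cv2.resize(im2[215:305,270:365],None,fx=6,fy=6,interpolation=cv2.INTER_CUBIC))
E
```

```text
t23.47 pos [535.5 288.  111.5] units [0.    0.027 0.911] turn [-0.017 -0.012 -0.001] gap mm 46.9 F [-0.3 -0.7 -0.7] f 30.0
```

View pics/t1.png

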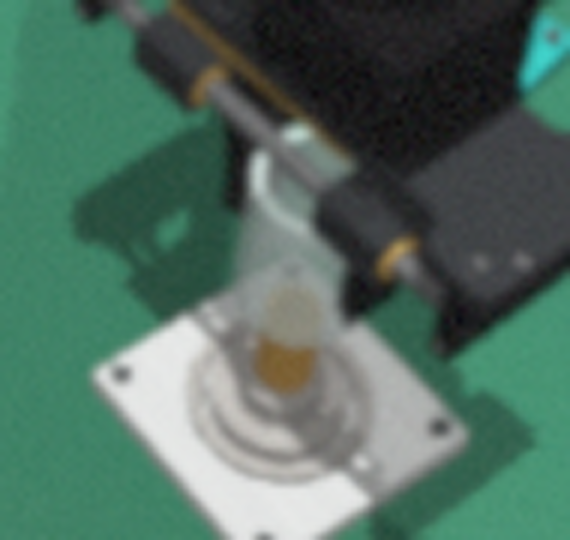

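The tube (crop (290,260)) is centred over the core (285,365). Lowering over the core.

```bash

python3 -m jog '[[0,0.02,0.2,0,0,0,0],[0,0,0.3,0,0,0,0],[0,0,0.3,0,0,0,0],[0,0,0.2,0,0,0,0],[0,0,0.1,0,0,0,0],[0,0,0,0,0,0,0],[0,0,0,0,0,0,0],[0,0,0,0,0,0,0],[0,0,0,0,0,0,0],[0,0,0,0,0,0,0]]' >/dev/null
python3 d.py 535.6 287.0 46.1
```

```text
t24.35 pos [535.7 287.3  67.7] units [-0.004  0.009  0.54 ] turn [-0.018 -0.015 -0.002] gap mm 46.6 F [ 0.4 -0.9 -0.8] f 30.0
```

```bash

python3 -m jog '[[0,0.006,0.1,0,0,0,0],[0,0,0.1,0,0,0,0],[0,0,0.08,0,0,0,0],[0,0,0.02,0,0,0,0],[0,0,0,0,0,0,0],[0,0,0,0,0,0,0],[0,0,0,0,0,0,0]]' >/dev/null
python3 d.py 535.6 287.0 46.1
python3 -m jog '[[0,0,0.06,0,0,0,0],[0,0,0.06,0,0,0,0],[0,0,0.04,0,0,0,0],[0,0,0.02,0,0,0,0],[0,0,0,0,0,0,0],[0,0,0,0,0,0,0],[0,0,0,0,0,0,0]]' >/dev/null
python3 d.py 535.6 287.0 46.1
```

```text
t24.93 pos [535.5 287.   55.3] units [0.002 0.001 0.229] turn [-0.016 -0.009 -0.001] gap mm 46.9 F [-0.9  0.5  0.1] f 30.0
t25.52 pos [535.5 287.   48. ] units [ 0.002 -0.001  0.049] turn [-0.016 -0.009 -0.002] gap mm 46.4 F [ 0.   0.2 -1.5] f 30.0
```

```bash

python3 -m jog '[[0,0,0.03,0,0,0,0],[0,0,0.02,0,0,0,0],[0,0,0.01,0,0,0,0],[0,0,0,0,0,0,0],[0,0,0,0,0,0,0],[0,0,0,0,0,0,0]]' >/dev/null
python3 d.py 535.6 287.0 46.1
```

```text
t26.02 pos [535.6 287.   46.1] units [ 0.001  0.001 -0.   ] turn [-0.016 -0.012 -0.002] gap mm 46.4 F [-1.9 -1.7  4.4] f 30.0
```

Tube seated (4 N at 46.1 mm). Release and go to the cap.

```bash

python3 -m jog '[[0,0,0,0,0,0,0.8],[0,0,0,0,0,0,0.8],[0,0,0,0,0,0,0.8],[0,0,0,0,0,0,0.8],[0,0,0,0,0,0,0.8],[0,0,-0.2,0,0,0,0.8],[0,0,-0.5,0,0,0,0.8],[0,0,-0.7,0,0,0,0.8],[0,0,-0.6,0,0,0,0.8],[0,0,-0.2,0,0,0,0.8],[-0.15,0.5,0,0,0,0,0.8],[-0.2,0.8,0,0,0,0,0.8]]' >/dev/null
python3 -m jog '[[-0.2,0.8,0,0,0,0,0.8],[-0.2,0.8,0,0,0,0,0.8],[-0.2,0.8,0,0,0,0,0.8],[-0.2,0.8,0,0,0,0,0.8],[-0.2,0.8,0,0,0,0,0.8],[-0.15,0.8,0,0,0,0,0.8],[-0.13,0.7,0,0,0,0,0.8],[-0.1,0.5,0,0,0,0,0.8],[0,0.2,0,0,0,0,0.8],[0,0,0,0,0,0,0.8],[0,0,0,0,0,0,0.8],[0,0,0,0,0,0,0.8]]' >/dev/null
python3 -m jog '[[0,0,0,0,0,0,0.8],[0,0,0,0,0,0,0.8]]' >/dev/null
python3 d.py 466.3 -13.6 60
python3 - <<'E'
from h import *
im2,d2=manip.get_image("scene");im,d=manip.get_image("top")
cv2.imwrite("pics/t2.png",np.hstack([cv2.resize(im2[210:320,260:380],None,fx=3.2,fy=3.2,interpolation=cv2.INTER_CUBIC),cv2.resize(im[120:230,90:210],None,fx=3.2,fy=3.2,interpolation=cv2.INTER_CUBIC)]))
np.set_printoptions(precision=1,suppress=True)
for n,dd in(("top",d),("scene",d2)):
    P=cloud(n,dd);m=np.hypot(P[...,0]-535,P[...,1]-287.)<30
    T=P[m&(P[...,2]>80)&(P[...,2]<93)]
    if len(T):print(n,len(T),T.mean(0),(T.max(0)+T.min(0))/2,np.ptp(T,axis=0))
E
```

```text
t28.18 pos [466.3 -11.9 133. ] units [-1.000e-03  4.500e-02  1.825e+00] turn [-0.018 -0.007  0.017] gap mm 69.6 F [-0.5  0.3  0.1] f 0.0
top 138 [534.2 286.   86. ] [535.3 285.6  85.3] [44.8 47.6  9.5]
scene 173 [537.1 288.2  85. ] [535.5 287.6  85.6] [49.5 44.9 11.2]
```

View pics/t2.png

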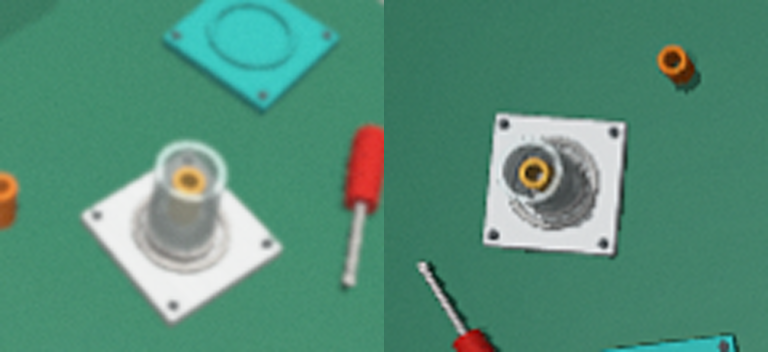

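The tube stands upright round the core: rim at about 86 mm, centred at (535.4, 286.8). It shows at scene crop (190,165). Now the cap.

```bash

python3 -m jog '[[0,0.045,0.3,0,0,0,0.8],[0,0,0.5,0,0,0,0.8],[0,0,0.5,0,0,0,0.8],[0,0,0.4,0,0,0,0.8],[0,0,0.1,0,0,0,0.8],[0,0,0,0,0,0,0.8],[0,0,0,0,0,0,0.8],[0,0,0,0,0,0,0.8],[0,0,0,0,0,0,0.8],[0,0,0,0,0,0,0.8]]' >/dev/null;python3 d.py 466.3 -13.6 18
```

```text
t29.12 pos [466.8 -14.9  61.9] units [-0.015 -0.03   1.097] turn [-0.014 -0.022 -0.002] gap mm 69.7 F [-0.5 -0.3  0.5] f 0.0
```

```bash

python3 -m jog '[[-0.01,-0.01,0.3,0,0,0,0.8],[0,0,0.4,0,0,0,0.8],[0,0,0.25,0,0,0,0.8],[0,0,0.1,0,0,0,0.8],[0,0,0.02,0,0,0,0.8],[0,0,0,0,0,0,0.8],[0,0,0,0,0,0,0.8],[0,0,0,0,0,0,0.8],[0,0,0,0,0,0,0.8],[0,0,0,0,0,0,0.8]]' >/dev/null;python3 d.py 466.3 -13.6 18
python3 -m jog '[[0,0,0,0,0,0,0],[0,0,0,0,0,0,0],[0,0,0,0,0,0,0],[0,0,0,0,0,0,0],[0,0,0,0,0,0,0],[0,0,0,0,0,0,0],[0,0,0,0,0,0,0],[0,0,0,0,0,0,0],[0,0,0,0,0,0,0],[0,0,0,0,0,0,0],[0,0,0,0,0,0,0]]' >/dev/null;python3 d.py 466.3 -13.6 18
```

```text
t29.95 pos [466.1 -14.4  18.6] units [ 0.005 -0.019  0.016] turn [-0.015 -0.014 -0.002] gap mm 69.8 F [-0.  -0.2 -0.2] f 0.0
t30.87 pos [465.8 -14.4  18.2] units [ 0.012 -0.02   0.006] turn [-0.016 -0.008 -0.002] gap mm 23.0 F [-0.3 -0.2 -0.6] f 30.0
```

```bash

python3 -m jog '[[0,0,-0.1,0,0,0,0],[0,0,-0.4,0,0,0,0],[0,0,-0.7,0,0,0,0],[0,0,-0.7,0,0,0,0],[0,0,-0.7,0,0,0,0],[0,0,-0.25,0,0,0,0],[0.07,-0.3,0,0,0,0,0],[0.13,-0.6,0,0,0,0,0],[0.18,-0.8,0,0,0,0,0],[0.18,-0.8,0,0,0,0,0],[0.18,-0.8,0,0,0,0,0],[0.18,-0.8,0,0,0,0,0]]' >/dev/null
python3 -m jog '[[0.18,-0.8,0,0,0,0,0],[0.18,-0.8,0,0,0,0,0],[0.18,-0.75,0,0,0,0,0],[0.15,-0.6,0,0,0,0,0],[0.1,-0.38,0,0,0,0,0],[0.02,-0.1,0,0,0,0,0],[0,0,0,0,0,0,0],[0,0,0,0,0,0,0],[0,0,0,0,0,0,0],[0,0,0,0,0,0,0],[0,0,0,0,0,0,0],[0,0,0,0,0,0,0]]' >/dev/null
python3 d.py 535.1 287.0 112
```

```text
t32.87 pos [535.2 285.8 133. ] units [-0.002 -0.029  0.524] turn [-0.013 -0.011 -0.011] gap mm 23.0 F [-0.1  1.   0.4] f 30.0
```

```bash

python3 -m jog '[[0,-0.015,0.2,0,0,0,0],[0,0,0.2,0,0,0,0],[0,0,0.1,0,0,0,0],[0,0,0,0,0,0,0],[0,0,0,0,0,0,0],[0,0,0,0,0,0,0],[0,0,0,0,0,0,0],[0,0,0,0,0,0,0],[0,0,0,0,0,0,0]]' >/dev/null
python3 d.py 535.1 287.0 96.2
python3 - <<'E'
from h import *
im2,d2=manip.get_image("scene")
cv2.imwrite("pics/k1.png",cv2.resize(im2[215:305,270:365],None,fx=6,fy=6,interpolation=cv2.INTER_CUBIC))
E
```

```text
t33.62 pos [535.1 287.3 113. ] units [-0.002  0.008  0.421] turn [-0.017 -0.012 -0.001] gap mm 22.9 F [-0.7 -0.8 -0.5] f 30.0
```

View pics/k1.png

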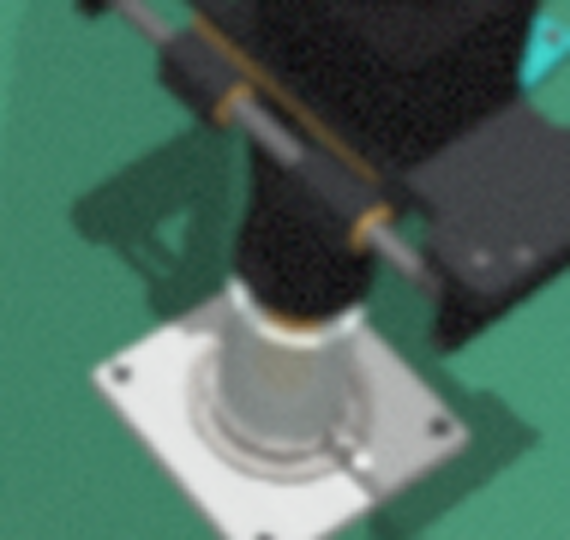

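The cap (crop (305,260)) is over the tube rim (295,310). Lowering it in stages.

```bash

python3 -m jog '[[0,0.005,0.1,0,0,0,0],[0,0,0.1,0,0,0,0],[0,0,0.06,0,0,0,0],[0,0,0,0,0,0,0],[0,0,0,0,0,0,0],[0,0,0,0,0,0,0],[0,0,0,0,0,0,0]]' >/dev/null
python3 d.py 535.1 287.0 96.2
python3 -m jog '[[0,0,0.05,0,0,0,0],[0,0,0.04,0,0,0,0],[0,0,0.02,0,0,0,0],[0,0,0,0,0,0,0],[0,0,0,0,0,0,0],[0,0,0,0,0,0,0]]' >/dev/null
python3 d.py 535.1 287.0 96.2
```

```text
t34.25 pos [535.1 287.2 102.5] units [0.001 0.004 0.157] turn [-0.017 -0.009 -0.001] gap mm 23.2 F [-0.5 -0.8 -1.3] f 30.0
t34.75 pos [535.  287.1  98. ] units [0.002 0.003 0.046] turn [-0.016 -0.009 -0.001] gap mm 22.7 F [-0.2  0.7  0.9] f 30.0
```

```bash

python3 -m jog '[[0,0,0.03,0,0,0,0],[0,0,0.02,0,0,0,0],[0,0,0.01,0,0,0,0],[0,0,0,0,0,0,0],[0,0,0,0,0,0,0],[0,0,0,0,0,0,0]]' >/dev/null
python3 d.py 535.1 287.0 96.2
```

```text
t35.25 pos [535.2 287.2  96.3] units [-0.004  0.005  0.001] turn [-0.017 -0.015 -0.002] gap mm 23.2 F [-1.7 -2.   5. ] f 30.0
```

Cap seated. Release, rise and back away.

```bash

python3 -m jog '[[0,0,0,0,0,0,0.7],[0,0,0,0,0,0,0.7],[0,0,0,0,0,0,0.7],[0,0,0,0,0,0,0.7],[0,0,0,0,0,0,0.7],[0,0,-0.2,0,0,0,0.7],[0,0,-0.5,0,0,0,0.7],[0,0,-0.7,0,0,0,0.7],[0,0,-0.5,0,0,0,0.7],[0,0,-0.2,0,0,0,0.7],[0,0.5,0,0,0,0,0.7],[0,0.8,0,0,0,0,0.7]]' >/dev/null
python3 -m jog '[[0,0.8,0,0,0,0,0.7],[0,0.8,0,0,0,0,0.7],[0,0.8,0,0,0,0,0.7],[0,0.8,0,0,0,0,0.7],[0,0.5,0,0,0,0,0.7],[0,0.2,0,0,0,0,0.7],[0,0,0,0,0,0,0.7],[0,0,0,0,0,0,0.7],[0,0,0,0,0,0,0.7]]' >/dev/null
python3 d.py 535.1 287.0 96.2
python3 - <<'E'
from h import *
im2,d2=manip.get_image("scene");im,d=manip.get_image("top")
cv2.imwrite("pics/k2.png",np.hstack([cv2.resize(im2[210:320,260:380],None,fx=3.2,fy=3.2,interpolation=cv2.INTER_CUBIC),cv2.resize(im[120:230,90:210],None,fx=3.2,fy=3.2,interpolation=cv2.INTER_CUBIC)]))
np.set_printoptions(precision=1,suppress=True)
for n,dd in(("top",d),("scene",d2)):
    P=cloud(n,dd);m=np.hypot(P[...,0]-535,P[...,1]-287.)<30
    for lo,hi in((108,125),(88,97)):
        T=P[m&(P[...,2]>lo)&(P[...,2]<hi)]
        if len(T):print(n,len(T),np.median(T,axis=0),(T.max(0)+T.min(0))/2,np.ptp(T,axis=0))
E
```

```text
t37.00 pos [534.8  81.  179.3] units [ 0.018 -5.144  2.089] turn [-0.023 -0.008  0.021] gap mm 61.0 F [-0.3  0.5  0.3] f 0.0
top 94 [536.1 286.  114.4] [535.3 287.1 113.7] [20.6 26.6  9.6]
top 275 [532.9 282.4  92.3] [535.6 287.6  92.5] [47.7 50.7  8.8]
scene 104 [537.9 288.5 114.3] [536.7 287.3 112.5] [22.8 24.6  8.8]
scene 256 [543.8 294.5  92.3] [535.5 287.2  92.5] [50.7 48.8  8.7]
```

View pics/k2.png

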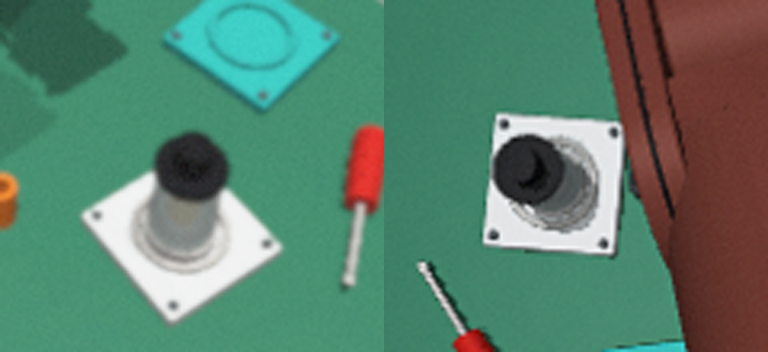

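The picture shows the cap (scene crop (190,165)) level on the tube. Its top measures 114 mm and its flange 92 mm, matching the seated heights, and the stack is centred on the nest.

```bash
python3 -c "
from station import manip
print(manip.job_done())"
```

```text
the job is handed in; nothing more can be done
None
```

The wide cartridge (base, brass core, wide tube, wide cap) is assembled upright in the wide nest with its measured heights and centring within limits, and the job was handed in at about 37 s; the hand-in returned no verdict.

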